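Weigh a sample tube on the tared bench scale

ROBOT

A 7-joint arm with a two-finger parallel gripper is mounted at the origin on a cart in front of the work surface, level with it; the furniture and walls round the work are solid. World frame = base frame: x ahead of the robot, y to its left, z up, the work surface at z = 0. Lengths are in m, angles in rad, forces in N, time in s.
With the tool pointing down it reaches from about 0.35 to 0.775 m from the base axis. Payload 3.1 kg.
Tool frame: the origin (TCP) lies midway between the tips of the shut fingers; the grasp point (between the pads) lies hold_point_z behind it (hold_point_z is the distance from the TCP to the grasp point, in m); z points along the fingers, y is the line along which they close (so a half turn about z gives the same grasp; the last joint's range is limited). The gripper opens to 85 mm and grips with 20 to 120 N. Pads are 22 mm wide; open, the fingers measure 114 mm over their backs; the gripper's body (76 mm by 85 mm) begins 54 mm behind the grasp point. The pads swing forward as they close: fully open they stand 13 mm farther back than shut.
Start: joints at [-1.214, 0.311, 0.014, 1.512, -0.004, 1.319, -0.027], TCP at [0.214, 0.507, 0.231] pointing down, gripper open.
Joint ranges: [-2.7, 2.7], [-0.3, 1.91], [-1.27, 1.3], [0.12, 2.57], [-1.44, 4.58], [0.2, 2.03], [-3.05, 3.05]. Speed limits (rad/s): [2.79, 2.79, 3.14, 3.14, 3.14, 3.14, 3.14].

INTERFACE

Orientations are given as a rotation vector (axis times angle).
In Python, from workcell import state, capture, camera_info, sign_off, hold_point_z gives the robot as it stands.
- The arm moves only by the tool carry_out, never from a script. Its argument "targets" is a list of rows, each a list of 7 numbers: the shift along the world's x, y, z in cm, then the turn, a rotation vector about the world's x, y, z in degrees, then the opening, from -1 (shut) to 1 (fully open). In form: [[dx, dy, dz, rx, ry, rz, fingers], ...]. A call has exactly 8 rows; each row is the pose to reach, as a shift and turn from the pose commanded when the call began; what a row does not reach only later rows make up. A row lasts 1/8 s, in which the tool goes at most 62.5 mm and 10.7 degrees, less where a joint would pass 70% of its speed; a pose out of reach is approached as far as the arm can. A call with a gripper value outside its range is refused whole. The fingers move at their own pace and stop on an object; "force" is the grip in N (left out, the last holds). Time passes only in rows, so rows that repeat a pose let the fingers close, or fill a call up. It gives the time, the measured TCP pose, the force, the opening and the grip force at its end, in the units of the state.
- state(): the state, without advancing time (a new reading comes with each control period).
- capture(name): name is "scene" or "top" or "wrist"; returns (picture, depth): 400x640x3 uint8, blue, green, red; 400x640 float32, m along the optical axis (not along the pixel's ray), 0 where there is no reading.
- camera_info(name): a dict with "fx", "fy", "cx", "cy" (pixels), "R" (3x3) and "t" (3): a world point X has camera coordinates R X + t. Camera axes: x right, y down, z forward; pixel columns grow to the right and rows downward; lengths in m; the calibration is good to about 2 mm. A picture is of the moment at which its call begins: read the wrist's pose just before it. camera_info takes no time and is no camera call; for the wrist camera it gives the pose at the moment of the call.
- sign_off(): hands the job in; it is judged then, once.
The state is a dict: "time_s": time; "joint_pos": joint angles; "qvel": joint speeds; "joint_efforts": joint torques, N m; "ee_pos": TCP position; "ee_rot": TCP orientation; "wrist_force": force on the tool from outside, world axes, zero at the start; "wrist_torque": the same for the moment, N m; "opening": finger opening in m; "gripper_force": force on a finger pad.
Only numpy, scipy, OpenCV 4.12 (cv2) and the standard library are available. Lean on these libraries where they do the work, as an engineer would, in place of code of your own. Each camera call takes 0.05 s, during which the arm holds its last target. There are 200 camera calls.

TASK

Weigh, as sample three, the tube that stands on its own in the near rack: on the weighing terminal press the round power key, then the memory key with three pips, then the long tare bar to zero the empty beaker on the pan, and only then put the tube, cap up, into that beaker, let go of it and press the print key (the square one at the right of the front row). Press one key at a time, fully down and fully released before the next, and no other key. Load the scale gently, leave the beaker standing on the pan, and do not disturb the other tubes or the bottles.

Things in the scene. Friction and masses are not known exactly. Their poses are not given: they have to be found in the camera images.
- terminal: Fixed weighing terminal: pale grey wedge 130 deep (x) x 160 wide (y) mm, dark display at the rear, seven grey sprung keys in two rows, tops 7 mm off the face. Origin: centre of its underside; x to its rear, y to its left, z up. The face rises to the rear by 12 deg, normal (-0.208, 0, 0.978) in this frame, 31 mm high at the front, 45 mm over the origin, 59 mm at the rear.
- key_power_top (a point): Centre of the top of the power key: round, 24 mm across, marked with a broken ring and a stroke; left end of the front row, 58 mm left of the tare bar's centre. Like all keys it needs 1.4 N to start and 4.2 N fully down (4 mm) and springs back. The point moves with the key; z is the face's normal.
- key_m3_top (a point): Centre of the top of the third memory key from the left, with three pips. Four like memory keys, 22 x 20 mm, marked with one to four dark pips from left to right, form the rear row, centres 36 mm apart and 37 mm up the slope from the front row; this one is 18 mm right of the terminal's middle. z is the face's normal.
- key_tare_top (a point): Centre of the top of the tare key: a bar 64 mm wide and 20 mm deep, marked with two arrows that meet; middle of the front row, 39 mm down the slope from the point of the face over the terminal's origin. z is the face's normal.
- key_print_top (a point): Centre of the top of the print key: square, 22 x 22 mm, marked with a page outline; right end of the front row, 58 mm right of the tare bar's centre. z is the face's normal.
- key_power (a joint): Power key: pressing travel of this key along the face's normal, m: 0 up, 0.004 fully down
- key_m3 (a joint): Memory key 3 (3 pips): pressing travel of this key along the face's normal, m: 0 up, 0.004 fully down
- key_tare (a joint): Tare bar: pressing travel of this key along the face's normal, m: 0 up, 0.004 fully down
- key_print (a joint): Print key: pressing travel of this key along the face's normal, m: 0 up, 0.004 fully down
- key_m1 (a joint): Memory key 1 (1 pip): pressing travel of this key along the face's normal, m: 0 up, 0.004 fully down
- key_m2 (a joint): Memory key 2 (2 pips): pressing travel of this key along the face's normal, m: 0 up, 0.004 fully down
- key_m4 (a joint): Memory key 4 (4 pips): pressing travel of this key along the face's normal, m: 0 up, 0.004 fully down
- scale: Bench scale, fixed: pale grey base 150 x 150 mm, 36 mm high, with a round steel pan 124 mm across whose top is 50 mm above the bench. Origin: centre of its underside.
- pan (a point): Centre of the top of the scale's pan, 50 mm above the bench; z up.
- beaker: Loose clear glass beaker that stands empty on the pan, not quite in its middle: 52 mm outside, 70 mm high, about 43 mm clear inside, floor 2 mm thick, 0.05 kg. Origin: centre of its underside; z up. The rim is 120 mm above the bench.
- rack: Fixed bar rack of blue-green plastic near the robot (a like one at the back of the bench is not used), 60 (x) x 130 (y) x 70 mm high, two rows of five holes 24 mm apart. Origin: centre of its underside; y along its length. Three like tubes stand in it: the one to weigh alone at (-12, +24) mm, the two others in the other half, at (+12, -24) and (-12, -49) mm.
- tube: The tube to weigh, alone in its half of the rack: 15 ml screw-cap tube, 120 mm long, body 16.4 mm, cap 20 mm across and 12 mm high, 13 to 26 g. Origin: centre of its lower end, z towards the cap. It stands upright, lower end 5 mm and top 125 mm above the bench, 55 mm of it above the rack; it is clear of the rack when lifted by 66 mm.
- other_tube_1: Tube of the same kind, in the other half of the rack: leave it. Origin: centre of its lower end.
- other_tube_2: Tube of the same kind, in the other half of the rack: leave it. Origin: centre of its lower end.
- flask_square: Loose square white bottle, 68 x 68 mm, 252 mm high, stands behind the work. Origin: centre of its underside.
- flask_round: Loose round glass bottle with cap, 69 mm across, 142 mm high, stands behind the work. Origin: centre of its underside.
- squeeze_bottle: Loose wash bottle, 62 mm across, 194 mm high with its bent spout, stands behind the work. Origin: on its underside, 16 mm from the middle of the bottle, which lies along the body's +x.
- small_bottle: Loose round glass bottle with cap, 56 mm across, 104 mm high, stands at the front edge of the bench. Origin: centre of its underside.

How it is judged:
By the outcome, as a careful person would: the job done as asked, in the order asked, and still so for the second after the job is handed in, with the robot touching nothing.
It also fails if it takes over 64 s, if anything falls off the work surface, if the arm or the gripper's body presses on something with over 40 N, if the wrist force passes 120 N, or if a joint passes its speed limit or range.

## Working session

There is one attempt and no reset: what is moved stays moved. The work goes in short steps, Python scripts to look and compute and a tool call to move; the robot and the scene stay as the last step left them, time stands still between calls to the robot, and variables do not carry over. Pictures are saved under pics/ and viewed, at most 13 in all, crops included, and the job is handed in when it is done.

Besides the shell and the picture viewer there is one more tool, called after "Request:" as name([rows], argument=value, ...), one row to a line, values as JSON. carry_out: Moves the arm, as the interface text tells. Its arguments: {"type":"object","properties":{"targets":{"type":"array"},"force":{"type":"number"}},"required":["targets"]}

```bash
mkdir -p pics; ls; python3 - <<'E'
from workcell import *
import cv2, numpy as np
print(state(), hold_point_z)
for n in ("scene","top"):
    p,d=capture(n); cv2.imwrite(f"pics/{n}0.png",p); np.save(f"pics/{n}0.npy",d)
    print(n,camera_info(n))
E
```

```text
pics
{'time_s': 0.0, 'joint_pos': array([-1.21371577,  0.31171436,  0.01393895,  1.51306475, -0.00440902,
        1.31921858, -0.02721896]), 'qvel': array([-9.03256691e-05, -1.58767233e-03,  9.57117046e-04,  1.27005764e-03,
       -1.13461374e-03, -1.77357779e-04,  7.69956415e-04]), 'joint_efforts': array([ 3.66558470e-04, -3.79913628e+01,  1.46263372e-01, -2.30586416e+01,
        1.23284446e-02,  1.35987080e-02,  2.62816350e-06]), 'ee_pos': array([0.21323508, 0.50617791, 0.23022406]), 'ee_rot': array([-0.62201788, -3.07898919,  0.00367592]), 'wrist_force': array([-0.46624945, -1.11644527, -0.14647489]), 'wrist_torque': array([ 0.00421089,  0.05821339, -0.02985057]), 'gripper_force': 0.0, 'opening': 0.08543210774133968} 0.0187
scene {'fx': 511.820395550114, 'fy': 511.820395550114, 'cx': 326.79353269627427, 'cy': 204.3135962945316, 'R': array([[-0.85982628, -0.51058133,  0.00233788],
       [-0.26649813,  0.44487164, -0.85502513],
       [ 0.43551981, -0.73579612, -0.5185813 ]]), 't': array([0.52784689, 0.14296133, 1.27566277])}
top {'fx': 374.02911227567716, 'fy': 374.02911227567716, 'cx': 328.02624788173136, 'cy': 204.83022386847517, 'R': array([[-2.89053458e-02, -9.99582146e-01, -1.21535408e-04],
       [-9.91841909e-01,  2.86966193e-02, -1.24201982e-01],
       [ 1.24153572e-01, -3.46955733e-03, -9.92256949e-01]]), 't': array([0.1329483 , 0.51046836, 1.12414414])}
```

View pics/scene0.png

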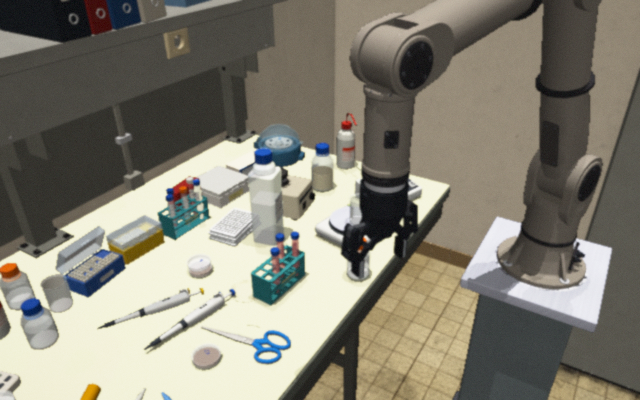

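View pics/top0.png

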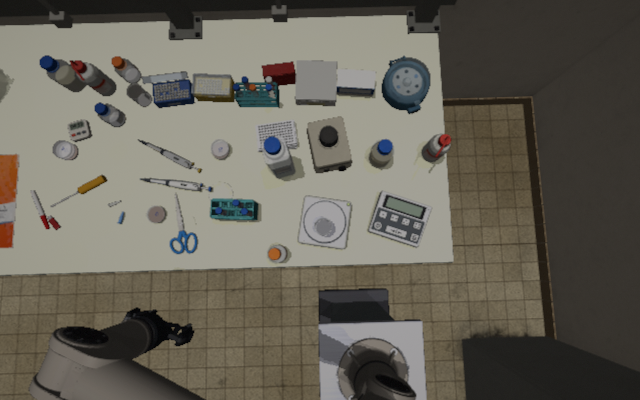

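The top view shows the rack around (234,209), the scale at (325,222) with the beaker near (325,228), the terminal at (400,218), and the small bottle at (278,254). I'll enlarge that strip.

```bash
cat > h.py <<'E'
from workcell import *
import cv2, numpy as np
def ray(n,u,v,z,ci=None):
    c=ci or camera_info(n); R=np.array(c['R']);t=np.array(c['t'])
    o=-R.T@t; d=R.T@np.array([(u-c['cx'])/c['fx'],(v-c['cy'])/c['fy'],1]); return o+d*(z-o[2])/d[2]
def proj(n,X,ci=None):
    c=ci or camera_info(n); p=np.array(c['R'])@np.array(X)+np.array(c['t']); return np.array([c['fx']*p[0]/p[2]+c['cx'],c['fy']*p[1]/p[2]+c['cy']])
E
python3 - <<'E'
from h import *
p=cv2.imread('pics/top0.png')
a=cv2.resize(p[180:270,205:345],None,fx=5.7,fy=5.7,interpolation=cv2.INTER_CUBIC)[:, :800]
b=cv2.resize(p[180:255,360:440],None,fx=8,fy=8,interpolation=cv2.INTER_CUBIC)
cv2.imwrite('pics/a.png',a); cv2.imwrite('pics/b.png',b)
print(a.shape,b.shape)
E
```

```text
(513, 798, 3) (600, 640, 3)
```

View pics/a.png

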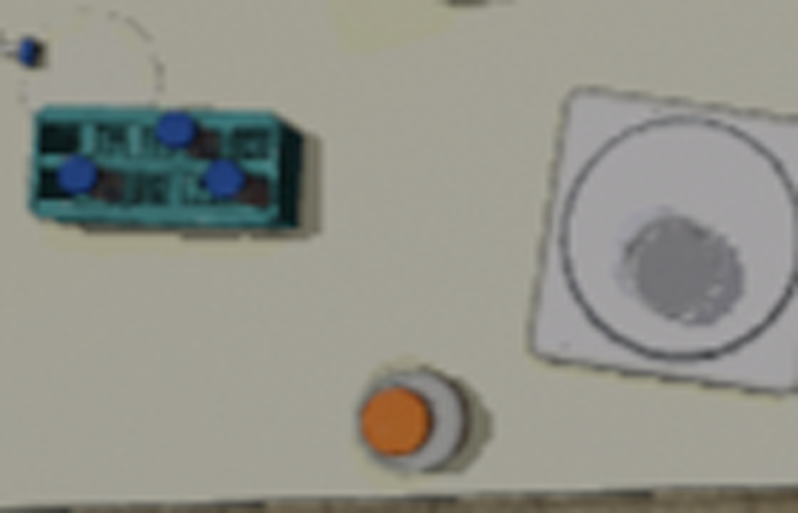

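View pics/b.png

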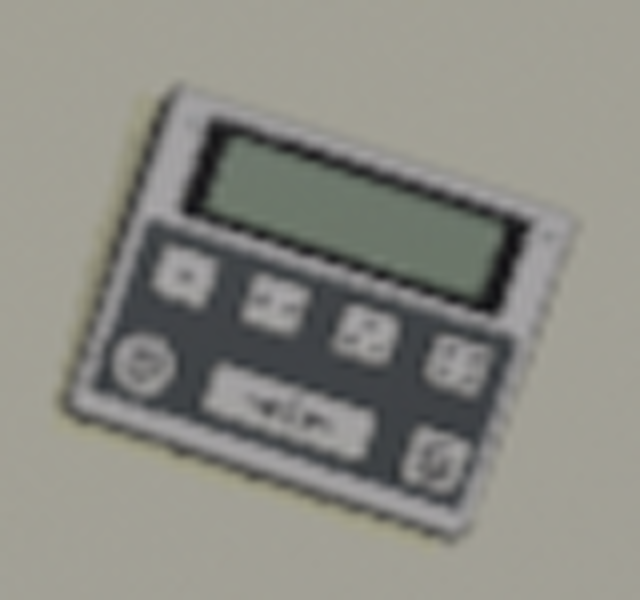

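The crop shows the lone tube's cap at (80,175), the left one in the near row. That matches the given rack layout: 73 mm to the (225,178) cap, with the third cap in the rear row. The key centres read clearly in the terminal crop.

```bash
python3 - <<'E'
from h import *
from scipy.optimize import least_squares
np.set_printoptions(precision=4,suppress=True)
A=lambda x,y:((x+.5)/5.7-.5+205,(y+.5)/5.7-.5+180)
B=lambda x,y:((x+.5)/8-.5+360,(y+.5)/8-.5+180)
caps=[ray('top',*A(*q),.125) for q in((80,175),(177,130),(225,178))]
print('caps',np.array(caps))
print('pan',ray('top',*A(682,238),.05),'beak z.05',ray('top',*A(690,265),.05),ray('top',*A(690,265),.12))
print('scalecorners',ray('top',*A(572,92),.036),ray('top',*A(535,352),.036))
print('bottle',ray('top',*A(395,422),.104))
c,s=np.cos(np.radians(12)),np.sin(np.radians(12))
def loc(u,y): return np.array([u*c-7e-3*s,y,.045+u*s+7e-3*c])
K={'power':(-.039,.058),'tare':(-.039,0),'print':(-.039,-.058),'m1':(-.002,.054),'m2':(-.002,.018),'m3':(-.002,-.018),'m4':(-.002,-.054)}
px={'power':(143,363),'tare':(289,412),'print':(436,460),'m1':(185,277),'m2':(276,305),'m3':(366,333),'m4':(460,362)}
def W(p,k):
    x,y,z=loc(*K[k]); C,S=np.cos(p[2]),np.sin(p[2]); return np.array([p[0]+C*x-S*y,p[1]+S*x+C*y,z])
ci=camera_info('top')
r=least_squares(lambda p:np.concatenate([proj('top',W(p,k),ci)-B(*px[k]) for k in K]),[.35,-.2,0])
print('term',r.x,np.degrees(r.x[2]),r.fun)
for k in K: print(k,W(r.x,k))
E
```

```text
caps [[0.4958 0.4289 0.125 ]
 [0.517  0.3807 0.125 ]
 [0.4922 0.3568 0.125 ]]
pan [0.4618 0.1311 0.05  ] beak z.05 [0.4474 0.1273 0.05  ] [0.4426 0.127  0.12  ]
scalecorners [0.544  0.1886 0.036 ] [0.4043 0.2113 0.036 ]
bottle [0.3695 0.2767 0.104 ]
term [ 0.464  -0.0982 -0.3435] -19.678241284232254 [ 0.0665  0.1549  0.1055 -0.0579  0.0916 -0.1223 -0.0771 -0.2184 -0.0673
 -0.0538  0.0954  0.1199 -0.2138  0.1776]
power [ 0.4463 -0.0303  0.0437]
tare [ 0.4267 -0.0849  0.0437]
print [ 0.4072 -0.1395  0.0437]
m1 [ 0.479  -0.0462  0.0514]
m2 [ 0.4669 -0.0801  0.0514]
m3 [ 0.4547 -0.114   0.0514]
m4 [ 0.4426 -0.1479  0.0514]
```

```bash
python3 - <<'E'
from h import *
from scipy.spatial.transform import Rotation as Ro
np.set_printoptions(precision=4,suppress=True)
s=state();c=camera_info('wrist');R=Ro.from_rotvec(s['ee_rot']).as_matrix()
o=-np.array(c['R']).T@np.array(c['t'])
print('cam in tool',R.T@(o-s['ee_pos']),'axis tool',R.T@np.array(c['R'])[2],'x tool', R.T@np.array(c['R'])[0],c['fx'])
print(R)
# desired press orientation: tool y along terminal y or as is
psi=-.3435; n=np.array([-.208*np.cos(psi),-.208*np.sin(psi),.978]); n/=np.linalg.norm(n)
y=np.array([-np.sin(psi),np.cos(psi),0]); D=np.c_[np.cross(y,-n),y,-n]
print('turn deg',np.degrees(Ro.from_matrix(D@R.T).as_rotvec()))
E
```

```text
cam in tool [ 0.0727 -0.0006 -0.1444] axis tool [-0.2908 -0.0004  0.9568] x tool [-0.0007  1.      0.0002] 275.3196995567351
[[-0.9216  0.3882 -0.0008]
 [ 0.3882  0.9216 -0.002 ]
 [-0.0001 -0.0021 -1.    ]]
turn deg [ -4.2408 -11.2315   3.1649]
```

Request:
carry_out([
  [2.6, -5, 0.5, 0, 0, 0, -1],
  [5.6, -10.5, 1, 0, 0, 0, -1],
  [8.6, -16, 1.5, 0, 0, 0, -1],
  [11.8, -21, 2, 0, 0, 0, -1],
  [15, -26, 2, 0, 0, 0, -1],
  [18, -31, 2, 0, 0, 0, -1],
  [20, -35, 2, 0, 0, 0, -1],
  [21, -37, 2, 0, 0, 0, -1],
])

```text
time_s: 1.1
ee_pos: [0.4243, 0.1335, 0.251]
ee_rot: [-0.63, -3.078, 0.002]
wrist_force: [-0.7, 1.4, 0.1]
opening: -0.0003
gripper_force: 0.0
```

```bash
python3 - <<'E'
from h import *
np.set_printoptions(precision=4,suppress=True)
s=state();c=camera_info('wrist');p,d=capture('wrist');s2=state()
import pickle;pickle.dump((c,s),open('pics/w1.pkl','wb'))
cv2.imwrite('pics/w1.png',p);np.save('pics/w1.npy',d)
print(s['ee_pos'],s2['ee_pos'],s['ee_rot'],s['wrist_force'],s['opening'],s2['qvel'].max(),s2['time_s'])
for q in ((.4474,.1273,.05),(.4426,.127,.12)): print(proj('wrist',q,c))
E
```

```text
[0.4243 0.1335 0.251 ] [0.4254 0.131  0.2511] [-0.63   -3.0777  0.0017] [-0.7153  1.4301  0.0562] -0.00031989145118321236 0.005172134624698318 1.15
[322.9397 194.9162]
[321.5838 208.8372]
```

View pics/w1.png

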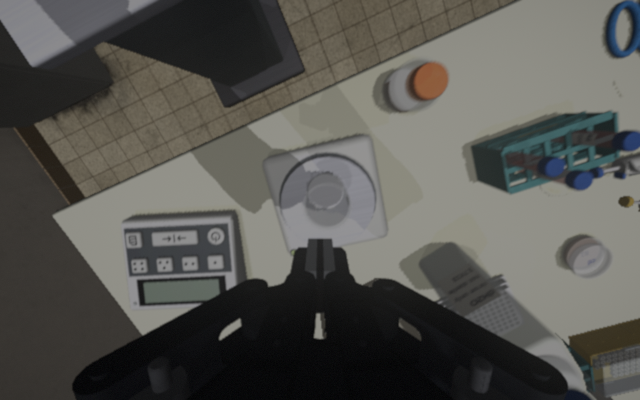

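The wrist view shows the beaker on the pan near (327,200), the terminal at (180,260), and the rack tubes on the right. I'll enlarge the beaker.

```bash
python3 - <<'E'
from h import *
p=cv2.imread('pics/w1.png')[125:255,255:405]
p=cv2.convertScaleAbs(p,alpha=1.5)
cv2.imwrite('pics/w1b.png',cv2.resize(p,None,fx=4.5,fy=4.5,interpolation=cv2.INTER_CUBIC))
E
```

```text
(no output)
```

View pics/w1b.png

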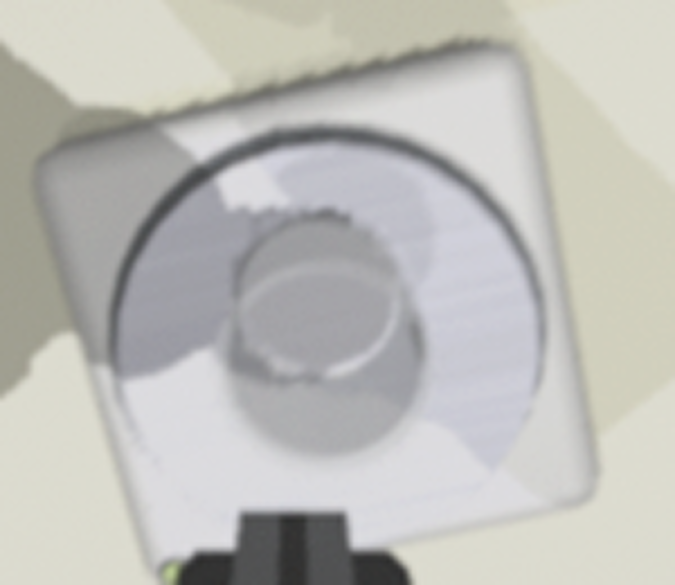

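The crop shows stacked ellipses for the rim (about 228–425 wide, lowest point at 457) and the base (top at 212). I'll check the depth image and model projections to settle the beaker's centre.

```bash
python3 - <<'E'
from h import *
import pickle
np.set_printoptions(precision=4,suppress=True,linewidth=150)
for n,sl in (('top',None),('wrist',None)):
    if n=='top': c=camera_info('top'); d=np.load('pics/top0.npy')
    else: c,s=pickle.load(open('pics/w1.pkl','rb')); d=np.load('pics/w1.npy')
    v,u=np.mgrid[0:400,0:640]; R=np.array(c['R']);t=np.array(c['t'])
    P=np.stack([(u-c['cx'])/c['fx']*d,(v-c['cy'])/c['fy']*d,d],-1)
    X=(P-t)@R
    m=(d>0)&(np.hypot(X[...,0]-.46,X[...,1]-.131)<.065)&(X[...,2]>.056)&(X[...,2]<.14)
    print(n,m.sum()); 
    if m.sum(): 
        Q=X[m]; print(Q.min(0),Q.max(0),np.median(Q,0)); h=Q[Q[:,2]>.11]; print(len(h), h.min(0) if len(h) else '',h.max(0) if len(h) else '')
    m2=(np.hypot(X[...,0]-.46,X[...,1]-.131)<.06); print('pan z',np.percentile(X[m2][:,2],[5,50,95]))
a=np.linspace(0,6.283,90)
for ctr in ((.4474,.1273),(.45,.125)):
  for r,z in((.026,.12),(.0215,.12),(.026,.05),(.0215,.052),(.062,.05)):
    cx,cy=ctr if r<.06 else (.4618,.1311)
    q=np.array([((proj('wrist',(cx+r*np.cos(i),cy+r*np.sin(i),z),c)-[255,125])*4.5) for i in a])
    print(r,z,'L/R',q[:,0].min(),q[:,0].max(),'T/B',q[:,1].min(),q[:,1].max())
E
```

```text
top 109
[0.4197 0.0877 0.0562] [0.4982 0.16   0.1242] [0.4545 0.1345 0.116 ]
69 [0.4203 0.1087 0.1113] [0.4692 0.16   0.1242]
pan z [0.0466 0.0505 0.1149]
wrist 1638
[0.4159 0.108  0.0561] [0.4682 0.1602 0.1237] [0.4533 0.1323 0.1017]
634 [0.4159 0.108  0.11  ] [0.4682 0.1602 0.1237]
pan z [0.0518 0.3261 0.3498]
0.026 0.12 L/R 198.31532671936193 419.32777708591 T/B 287.45152636261435 496.29247434762584
0.0215 0.12 L/R 217.43455106078756 400.18030977077433 T/B 306.40027391771827 479.0589104617343
0.026 0.05 L/R 215.89039628703827 395.60274056331 T/B 226.2086796977863 399.37760159617346
0.0215 0.052 L/R 231.11157167376012 380.50783350900275 T/B 243.2862095550627 387.16656497954
0.062 0.05 L/R 124.70802198986507 549.5296114841105 T/B 140.2257497097437 546.246163736512
0.026 0.12 L/R 193.9972550869931 414.27918335464045 T/B 301.3447745789929 508.8172347635537
0.0215 0.12 L/R 213.05369026823558 395.19545938254475 T/B 320.166443629838 491.69392618605025
0.026 0.05 L/R 212.329755704515 391.55879189635584 T/B 237.62523356574985 409.8707190581057
0.0215 0.052 L/R 227.49098432175822 376.4833438140789 T/B 254.67573528784988 397.78484347503525
0.062 0.05 L/R 124.70802198986507 549.5296114841105 T/B 140.2257497097437 546.246163736512
```

```bash
python3 - <<'E'
from h import *
import pickle
np.set_printoptions(precision=4,suppress=True)
for n in ('top','wrist'):
    if n=='top': c=camera_info('top'); d=np.load('pics/top0.npy')
    else: c,s=pickle.load(open('pics/w1.pkl','rb')); d=np.load('pics/w1.npy')
    v,u=np.mgrid[0:400,0:640]; R=np.array(c['R']);t=np.array(c['t'])
    X=(np.stack([(u-c['cx'])/c['fx']*d,(v-c['cy'])/c['fy']*d,d],-1)-t)@R
    m=(d>0)&(np.hypot(X[...,0]-.443,X[...,1]-.134)<.035)&(X[...,2]>.113)&(X[...,2]<.13)
    (a,b),r=cv2.minEnclosingCircle((X[m][:,:2]*1000).astype(np.float32)); print(n,'rim',a,b,r)
    # pan / scale top region, caps
    k=(d>0)&(X[...,2]>.116)&(X[...,2]<.132)&(np.hypot(X[...,0]-.505,X[...,1]-.39)<.07)
    nl,lab,st,ce=cv2.connectedComponentsWithStats(k.astype(np.uint8))
    for i in range(1,nl):
        if st[i,4]>15: Q=X[lab==i]; print(' cap',st[i,4],(Q.min(0)+Q.max(0))/2,Q.max(0)-Q.min(0))
    if n=='wrist':
        k=(d>0)&(np.abs(X[...,2]-.05)<.003)&(np.hypot(X[...,0]-.46,X[...,1]-.131)<.075)
        (a,b),r=cv2.minEnclosingCircle((X[k][:,:2]*1000).astype(np.float32)); print('pan',a,b,r)
E
```

```text
top rim 445.1838684082031 134.1848907470703 26.149812698364258
 cap 42 [0.518  0.3799 0.1238] [0.0185 0.0175 0.0125]
 cap 44 [0.4967 0.4291 0.1225] [0.0176 0.0179 0.0127]
 cap 44 [0.4923 0.3569 0.1224] [0.0174 0.0187 0.0126]
wrist rim 441.9941101074219 134.23834228515625 26.437074661254883
 cap 507 [0.494  0.4269 0.1227] [0.0198 0.0168 0.0133]
 cap 468 [0.4898 0.3561 0.123 ] [0.0201 0.021  0.0132]
 cap 471 [0.5152 0.3796 0.1226] [0.0196 0.0199 0.0131]
pan 459.9794921875 129.13568115234375 62.13532638549805
```

Request:
carry_out([
  [0.5, -5, 0, -2, -5, 1.5, -1],
  [1, -10, 0, -4.2, -11.2, 3.2, -1],
  [1.3, -14, -3, -4.2, -11.2, 3.2, -1],
  [1.3, -16.5, -7, -4.2, -11.2, 3.2, -1],
  [1.3, -16.5, -11, -4.2, -11.2, 3.2, -1],
  [1.3, -16.5, -14.5, -4.2, -11.2, 3.2, -1],
  [1.3, -16.5, -16.3, -4.2, -11.2, 3.2, -1],
  [1.3, -16.5, -16.3, -4.2, -11.2, 3.2, -1],
])

```text
time_s: 2.15
ee_pos: [0.4347, -0.0276, 0.0867]
ee_rot: [0.5, 2.897, -0.051]
wrist_force: [-0.2, -0.1, 0.1]
opening: 0.0001
gripper_force: 0.0
```

```bash
python3 - <<'E'
from h import *
from scipy.spatial.transform import Rotation as Ro
np.set_printoptions(precision=4,suppress=True)
c=camera_info('wrist');p,d=capture('wrist');s=state()
print(s['ee_pos'],s['wrist_force'],s['joint_pos'],'tool z',Ro.from_rotvec(s['ee_rot']).as_matrix()[:,2])
cv2.imwrite('pics/w2.png',cv2.resize(p,(768,480)))
for k,q in dict(power=(.4463,-.0303,.0437),tare=(.4267,-.0849,.0437),prin=(.4072,-.1395,.0437),m1=(.479,-.0462,.0514),m3=(.4547,-.114,.0514)).items(): print(k,proj('wrist',q,c)*1.2)
E
```

```text
[ 0.436  -0.0276  0.0879] [0.4772 0.3341 0.2875] [-0.5303  0.1064  0.5286  2.1995  0.0256  0.6548  1.2007] tool z [ 0.1945 -0.0673 -0.9786]
power [386.9856 269.6665]
tare [292.2333 269.5031]
prin [197.5072 269.4685]
m1 [380.6159 323.2225]
m3 [268.8105 323.0959]
```

View pics/w2.png

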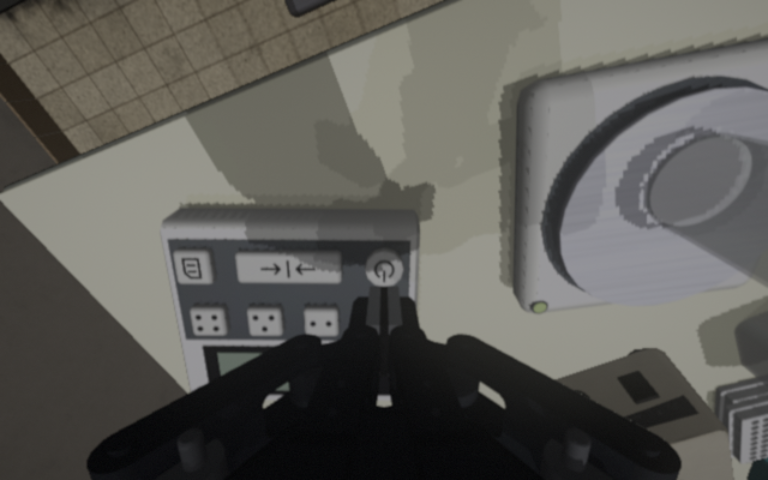

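Keys in this view are at power (384,269), tare (289,268), print (193,267) and m3 (265,322). That is within about 2 mm of the fit, and the shut tips sit over the power key's line.

Request:
carry_out([
  [0.4, -0.14, -2, 0, 0, 0, -1],
  [0.7, -0.25, -3.5, 0, 0, 0, -1],
  [0.82, -0.29, -4.1, 0, 0, 0, -1],
  [0.86, -0.31, -4.3, 0, 0, 0, -1],
  [0.9, -0.32, -4.5, 0, 0, 0, -1],
  [0.92, -0.33, -4.6, 0, 0, 0, -1],
  [0.92, -0.33, -4.6, 0, 0, 0, -1],
  [0.92, -0.33, -4.6, 0, 0, 0, -1],
])

```text
time_s: 3.2
ee_pos: [0.4465, -0.0313, 0.0428]
ee_rot: [0.5, 2.891, -0.048]
wrist_force: [-0.9, 1.2, 2.5]
opening: 0.0003
gripper_force: 1.2
```

Request:
carry_out([
  [0.04, -0.01, -0.2, 0, 0, 0, -1],
  [0.08, -0.03, -0.4, 0, 0, 0, -1],
  [0.09, -0.03, -0.45, 0, 0, 0, -1],
  [0.09, -0.03, -0.45, 0, 0, 0, -1],
  [0.09, -0.03, -0.45, 0, 0, 0, -1],
  [0.09, -0.03, -0.45, 0, 0, 0, -1],
  [0.09, -0.03, -0.45, 0, 0, 0, -1],
  [0.09, -0.03, -0.45, 0, 0, 0, -1],
])

```text
time_s: 4.2
ee_pos: [0.4472, -0.0314, 0.0401]
ee_rot: [0.501, 2.892, -0.045]
wrist_force: [-12.6, 2.7, 33.8]
opening: 0.0
gripper_force: 17.5
```

Request:
carry_out([
  [-0.2, 0.07, 1, 0, 0, 0, -1],
  [-0.6, 0.2, 3, 0, 0, 0, -1],
  [-0.6, 0.2, 3.3, 0, 0, 0, -1],
  [-0.2, -3, 3.3, 0, 0, 0, -1],
  [0.3, -7, 3.35, 0, 0, 0, -1],
  [0.3, -8.2, 3.35, 0, 0, 0, -1],
  [0.3, -8.2, 3.35, 0, 0, 0, -1],
  [0.3, -8.2, 3.35, 0, 0, 0, -1],
])

```text
time_s: 5.2
ee_pos: [0.4491, -0.1129, 0.0706]
ee_rot: [0.499, 2.894, -0.049]
wrist_force: [-0.0, 0.1, -0.3]
opening: -0.0001
gripper_force: 0.0
```

Request:
carry_out([
  [0.3, -0.1, -1.5, 0, 0, 0, -1],
  [0.38, -0.13, -1.9, 0, 0, 0, -1],
  [0.42, -0.15, -2.1, 0, 0, 0, -1],
  [0.46, -0.16, -2.3, 0, 0, 0, -1],
  [0.49, -0.17, -2.45, 0, 0, 0, -1],
  [0.49, -0.17, -2.45, 0, 0, 0, -1],
  [0.49, -0.17, -2.45, 0, 0, 0, -1],
  [0.49, -0.17, -2.45, 0, 0, 0, -1],
])

```text
time_s: 6.2
ee_pos: [0.4538, -0.1143, 0.0478]
ee_rot: [0.5, 2.894, -0.045]
wrist_force: [-9.5, 4.6, 16.3]
opening: -0.0002
gripper_force: 9.5
```

Request:
carry_out([
  [-0.2, 0.07, 1, 0, 0, 0, -1],
  [-0.6, 0.2, 2.9, 0, 0, 0, -1],
  [-0.6, 0.2, 2.9, 0, 0, 0, -1],
  [-2, 1.8, 2.6, 0, 0, 0, -1],
  [-3.26, 3.09, 2, 0, 0, 0, -1],
  [-3.26, 3.09, 1.68, 0, 0, 0, -1],
  [-3.26, 3.09, 1.68, 0, 0, 0, -1],
  [-3.26, 3.09, 1.68, 0, 0, 0, -1],
])

```text
time_s: 7.2
ee_pos: [0.4229, -0.0854, 0.0639]
ee_rot: [0.502, 2.891, -0.05]
wrist_force: [-0.0, -1.1, 0.6]
opening: -0.0002
gripper_force: 0.0
```

Request:
carry_out([
  [0.3, -0.1, -1.5, 0, 0, 0, -1],
  [0.38, -0.13, -1.9, 0, 0, 0, -1],
  [0.42, -0.15, -2.1, 0, 0, 0, -1],
  [0.46, -0.16, -2.3, 0, 0, 0, -1],
  [0.49, -0.17, -2.45, 0, 0, 0, -1],
  [0.49, -0.17, -2.45, 0, 0, 0, -1],
  [0.49, -0.17, -2.45, 0, 0, 0, -1],
  [0.49, -0.17, -2.45, 0, 0, 0, -1],
])

```text
time_s: 8.2
ee_pos: [0.4266, -0.0866, 0.0403]
ee_rot: [0.502, 2.892, -0.047]
wrist_force: [-8.4, -0.3, 19.2]
opening: 0.0003
gripper_force: 10.0
```

Request:
carry_out([
  [-0.2, 0.07, 1, 0, 0, 0, -1],
  [-0.6, 0.2, 3, 0, 0, 0, -1],
  [-0.8, 0.3, 7.5, 0, 0, 0, -1],
  [-0.6, 0.5, 12, 2.1, 5.6, -1.6, -1],
  [0, 4, 16.5, 4.2, 11.2, -3.2, 0.1],
  [0.5, 9.5, 18, 4.2, 11.2, -3.2, 0.1],
  [1, 15, 18, 4.2, 11.2, -3.2, 0.1],
  [1.2, 20.5, 18, 4.2, 11.2, -3.2, 0.1],
])

```text
time_s: 9.2
ee_pos: [0.4394, 0.1209, 0.2199]
ee_rot: [0.622, 3.077, 0.002]
wrist_force: [0.3, 0.7, 0.3]
opening: 0.0467
gripper_force: 0.0
```

Request:
carry_out([
  [0.5, 6, 0, 0, 0, 0, 0.1],
  [1, 12, 0, 0, 0, 0, 0.1],
  [2, 18, 0, 0, 0, 0, 0.1],
  [3.8, 23.5, 0, 0, 0, 0, 0.1],
  [5.2, 28, -1, 0, 0, 0, 0.1],
  [5.6, 30.9, -3, 0, 0, 0, 0.1],
  [5.6, 30.9, -4, 0, 0, 0, 0.1],
  [5.6, 30.9, -4, 0, 0, 0, 0.1],
])

```text
time_s: 10.2
ee_pos: [0.4945, 0.4263, 0.1781]
ee_rot: [-0.623, -3.078, 0.005]
wrist_force: [0.0, -0.1, 0.3]
opening: 0.047
gripper_force: 0.0
```

```bash
python3 - <<'E'
from h import *
import pickle
from scipy.spatial.transform import Rotation as Ro
np.set_printoptions(precision=4,suppress=True)
c=camera_info('wrist');p,d=capture('wrist');s=state();pt,dt=capture('top')
print(s['ee_pos'],s['ee_rot'],s['opening'],s['time_s'],'toolz',Ro.from_rotvec(s['ee_rot']).as_matrix()[:,2])
v,u=np.mgrid[0:400,0:640]; R=np.array(c['R']);t=np.array(c['t'])
X=(np.stack([(u-c['cx'])/c['fx']*d,(v-c['cy'])/c['fy']*d,d],-1)-t)@R
k=(d>0)&(X[...,2]>.116)&(X[...,2]<.132)&(np.hypot(X[...,0]-.505,X[...,1]-.39)<.07)&(p[...,0]>1.5*p[...,2])
nl,lab,st,ce=cv2.connectedComponentsWithStats(k.astype(np.uint8))
for i in range(1,nl):
    if st[i,4]>30: Q=X[lab==i]; print(' cap',st[i,4],ce[i],(Q.min(0)+Q.max(0))/2,Q.max(0)-Q.min(0))
cv2.imwrite('pics/w3.png',np.hstack([p[:,:],cv2.resize(pt[170:270,360:440],(160,200)).repeat(2,0)]))
E
```

```text
[0.4953 0.4261 0.1793] [ 0.6248  3.0782 -0.002 ] 0.04706752563013061 10.25 toolz [ 0.0004 -0.0014 -1.    ]
 cap 532 [324.3571 214.3816] [0.4937 0.4299 0.1239] [0.0195 0.0192 0.0117]
 cap 459 [238.0479 243.2767] [0.489  0.3577 0.124 ] [0.0181 0.0183 0.0103]
 cap 231 [283.1515 258.7576] [0.5148 0.384  0.1238] [0.0176 0.0124 0.0103]
```

View pics/w3.png

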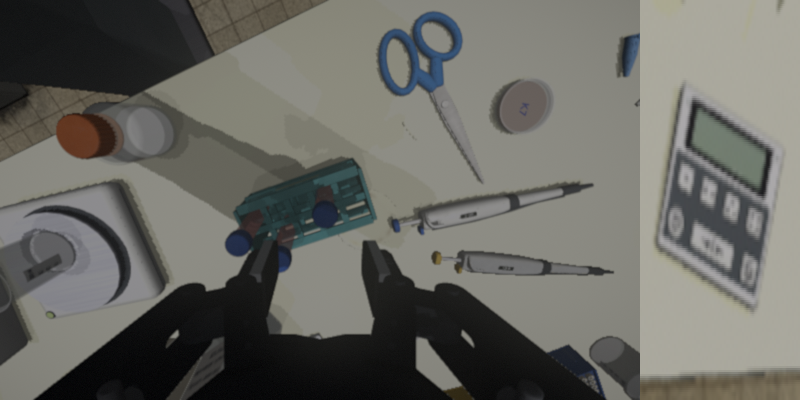

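The view shows the cap at (324,214) midway between the open fingers, with the other two tubes at (238,243) and (283,259), clear of the left finger. I'll descend and grip.

Request:
carry_out([
  [0, 0.1, -2.5, 0, 0, 0, 0.1],
  [0, 0.1, -5, 0, 0, 0, 0.1],
  [0, 0.1, -7.5, 0, 0, 0, 0.1],
  [0, 0.1, -9.5, 0, 0, 0, 0.1],
  [0, 0.1, -10.2, 0, 0, 0, 0.1],
  [0, 0.1, -10.2, 0, 0, 0, 0.1],
  [0, 0.1, -10.2, 0, 0, 0, 0.1],
  [0, 0.1, -10.2, 0, 0, 0, 0.1],
], force=25)

```text
time_s: 11.3
ee_pos: [0.4955, 0.4292, 0.0783]
ee_rot: [0.622, 3.078, 0.003]
wrist_force: [0.3, -0.6, 0.3]
opening: 0.0465
gripper_force: 0.0
```

Request:
carry_out([
  [0, 0, 0, 0, 0, 0, -0.3],
  [0, 0, 0, 0, 0, 0, -0.5],
  [0, 0, 0, 0, 0, 0, -1],
  [0, 0, 0, 0, 0, 0, -1],
  [0, 0, 0, 0, 0, 0, -1],
  [0, 0, 0, 0, 0, 0, -1],
  [0, 0, 0, 0, 0, 0, -1],
  [0, 0, 0, 0, 0, 0, -1],
], force=25)

```text
time_s: 12.3
ee_pos: [0.4949, 0.4292, 0.0773]
ee_rot: [0.622, 3.079, 0.001]
wrist_force: [1.0, 2.4, 0.9]
opening: 0.0162
gripper_force: 23.7
```

Request:
carry_out([
  [0, 0, 1, 0, 0, 0, -1],
  [0, 0, 3, 0, 0, 0, -1],
  [0, 0, 5.5, 0, 0, 0, -1],
  [0, 0, 8.5, 0, 0, 0, -1],
  [0, 0, 11.5, 0, 0, 0, -1],
  [0, 0, 14, 0, 0, 0, -1],
  [0, 0, 14.5, 0, 0, 0, -1],
  [0, 0, 14.5, 0, 0, 0, -1],
])

```text
time_s: 13.3
ee_pos: [0.4947, 0.428, 0.2217]
ee_rot: [-0.623, -3.079, 0.002]
wrist_force: [-0.0, -0.4, -0.1]
opening: 0.0161
gripper_force: 23.6
```

Request:
carry_out([
  [-1, -3, 0, 0, 0, 0, -1],
  [-2.5, -7, 0, 0, 0, 0, -1],
  [-4, -11.5, 0, 0, 0, 0, -1],
  [-5, -16, 0, 0, 0, 0, -1],
  [-5.2, -20.5, 0, 0, 0, 0, -1],
  [-5.2, -24.5, 0, 0, 0, 0, -1],
  [-5.2, -27.5, 0, 0, 0, 0, -1],
  [-5.2, -29.5, 0, 0, 0, 0, -1],
])

```text
time_s: 14.3
ee_pos: [0.4415, 0.1313, 0.2207]
ee_rot: [-0.625, -3.076, 0.004]
wrist_force: [-0.1, 0.4, -0.8]
opening: 0.0162
gripper_force: 23.7
```

Request:
carry_out([
  [0, 0, 0, 0, 0, 0, -1],
  [0, 0, 0, 0, 0, 0, -1],
  [0, 0, 0, 0, 0, 0, -1],
  [0, 0, 0, 0, 0, 0, -1],
  [0, 0, 0, 0, 0, 0, -1],
  [0, 0, 0, 0, 0, 0, -1],
  [0, 0, 0, 0, 0, 0, -1],
  [0, 0, 0, 0, 0, 0, -1],
])

```text
time_s: 15.3
ee_pos: [0.4428, 0.1337, 0.2221]
ee_rot: [0.622, 3.079, 0.0]
wrist_force: [-0.0, -0.7, -0.9]
opening: 0.0157
gripper_force: 23.7
```

```bash
python3 - <<'E'
from h import *
c=camera_info('wrist');p,d=capture('wrist');s=state();ps,_=capture('scene')
print(s['ee_pos'],s['ee_rot'],s['opening'],s['gripper_force'],s['wrist_force'],s['time_s'])
for q in ((s['ee_pos'][0],s['ee_pos'][1],.148),(.4435,.134,.12),(.4435,.134,.05)): print(proj('wrist',q,c),proj('scene',q))
cv2.imwrite('pics/w4.png',np.hstack([cv2.resize(p[120:280,240:400],(400,400)),cv2.resize(ps[150:310,300:460],(400,400))]))
E
```

```text
[0.44285986 0.1337445  0.22210483] [6.22206469e-01 3.07930701e+00 4.05580366e-05] 0.016563809276421464 23.68629366434334 [ 0.11688142  0.66696195 -0.25214518] 15.35
[320.45943661 208.45768777] [358.10433471 187.6518198 ]
[320.89393026 199.4902599 ] [357.46253656 197.18373803]
[320.6383921  182.56808085] [356.57205443 220.16402384]
```

View pics/w4.png

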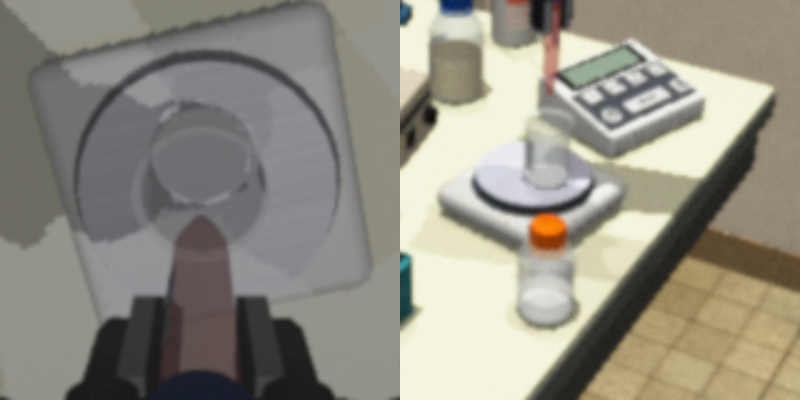

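The tube hangs straight, with its tip over the beaker centre; in the wrist crop the tip is at (200,215) and the rim centre near (198,190), as predicted. I'll lower it.

Request:
carry_out([
  [-0.1, 0.05, -1.5, -0.9, -2.3, 0, -1],
  [-0.3, 0.1, -3.5, -1.9, -4.6, 0, -1],
  [-0.3, 0.1, -5.5, -1.9, -4.6, 0, -1],
  [-0.3, 0.1, -7.3, -1.9, -4.6, 0, -1],
  [-0.3, 0.1, -8.6, -1.9, -4.6, 0, -1],
  [-0.3, 0.1, -9.2, -1.9, -4.6, 0, -1],
  [-0.3, 0.1, -9.3, -1.9, -4.6, 0, -1],
  [-0.3, 0.1, -9.3, -1.9, -4.6, 0, -1],
])

```text
time_s: 16.4
ee_pos: [0.4403, 0.1349, 0.1296]
ee_rot: [0.605, 2.995, -0.024]
wrist_force: [0.5, 0.6, -0.2]
opening: 0.0162
gripper_force: 23.7
```

Request:
carry_out([
  [0, 0, -0.1, 0, 0, 0, -1],
  [0, 0, -0.2, 0, 0, 0, -1],
  [0, 0, -0.3, 0, 0, 0, -1],
  [0, 0, -0.4, 0, 0, 0, -1],
  [0, 0, -0.4, 0, 0, 0, -1],
  [0, 0, -0.4, 0, 0, 0, -1],
  [0, 0, -0.4, 0, 0, 0, -1],
  [0, 0, -0.4, 0, 0, 0, -1],
])

```text
time_s: 17.4
ee_pos: [0.4399, 0.1348, 0.1251]
ee_rot: [0.605, 2.996, -0.025]
wrist_force: [0.7, -0.1, 1.0]
opening: 0.016
gripper_force: 23.6
```

Request:
carry_out([
  [0, 0, -0.05, 0, 0, 0, -1],
  [0, 0, -0.1, 0, 0, 0, -1],
  [0, 0, -0.1, 0, 0, 0, -1],
  [0, 0, -0.1, 0, 0, 0, -0.55],
  [0, 0, -0.1, 0, 0, 0, -0.4],
  [0, 0, -0.1, 0, 0, 0, -0.2],
  [0, 0, -0.1, 0, 0, 0, 0.2],
  [0, 0, -0.1, 0, 0, 0, 1],
])

```text
time_s: 18.4
ee_pos: [0.4398, 0.1347, 0.124]
ee_rot: [0.605, 2.996, -0.026]
wrist_force: [0.3, -0.1, -0.6]
opening: 0.0676
gripper_force: 0.0
```

Request:
carry_out([
  [0, 0, 0, 0, 0, 0, 1],
  [0, 0, 0, 0, 0, 0, 1],
  [0, 0, 0, 0, 0, 0, 1],
  [0, 0, 0, 0, 0, 0, 1],
  [0, 0, 0.5, 0, 0, 0, 1],
  [0, 0, 1, 0, 0, 0, 1],
  [0, 0, 2, 0, 0, 0, 1],
  [0, 0, 3, 0, 0, 0, 1],
])

```text
time_s: 19.4
ee_pos: [0.4401, 0.1348, 0.155]
ee_rot: [0.605, 2.995, -0.025]
wrist_force: [0.4, -0.4, 0.8]
opening: 0.0853
gripper_force: 0.0
```

```bash
python3 - <<'E'
from h import *
c=camera_info('wrist');p,d=capture('wrist');s=state();ps,_=capture('scene')
print(s['ee_pos'],s['opening'],s['wrist_force'],s['time_s'])
cv2.imwrite('pics/w5.png',np.hstack([cv2.resize(p[100:300,220:420],(400,400)),cv2.resize(ps[150:310,300:460],(400,400))]))
E
```

```text
[0.44112982 0.13524265 0.15640977] 0.08549176101018985 [ 1.27055403 -0.54745625  0.3713515 ] 19.45
```

View pics/w5.png

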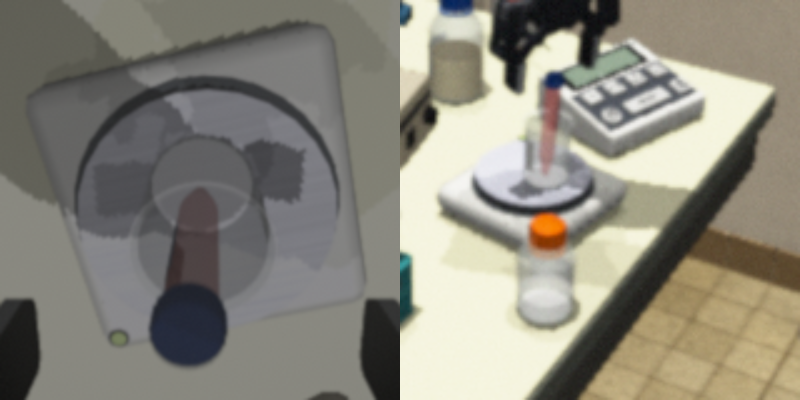

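The tube stands in the beaker cap up (cap at (188,325) in the wrist crop). The gripper is open and clear, and the beaker is upright on the pan. Next: lift off and go to the print key.

Request:
carry_out([
  [0, 0, 2.5, 0, 0, 0, 1],
  [0, 0, 6, 0, 0, 0, 1],
  [0, 0, 10, 0, 0, 0, 1],
  [0, 0, 12, 0, 0, 0, 1],
  [-0.5, -4.5, 12, -1.2, -3.3, 1.6, 1],
  [-1.2, -10, 12, -2.4, -6.6, 3.2, 1],
  [-2, -15.5, 12, -2.4, -6.6, 3.2, -1],
  [-3, -21, 11, -2.4, -6.6, 3.2, -1],
])

```text
time_s: 20.5
ee_pos: [0.4099, -0.0769, 0.2648]
ee_rot: [0.499, 2.889, -0.046]
wrist_force: [1.2, -0.5, -0.4]
opening: 0.0515
gripper_force: 0.0
```

Request:
carry_out([
  [-0.7, -5, -3, 0, 0, 0, -1],
  [-0.7, -6.4, -8, 0, 0, 0, -1],
  [-0.7, -6.4, -13, 0, 0, 0, -1],
  [-0.7, -6.4, -17, 0, 0, 0, -1],
  [-0.7, -6.4, -19.5, 0, 0, 0, -1],
  [-0.7, -6.4, -20.1, 0, 0, 0, -1],
  [-0.7, -6.4, -20.1, 0, 0, 0, -1],
  [-0.7, -6.4, -20.1, 0, 0, 0, -1],
])

```text
time_s: 21.5
ee_pos: [0.4042, -0.1394, 0.0644]
ee_rot: [0.5, 2.889, -0.047]
wrist_force: [0.6, 0.2, 0.2]
opening: -0.0002
gripper_force: 0.0
```

```bash
python3 - <<'E'
from h import *
from scipy.spatial.transform import Rotation as Ro
s=state();R=Ro.from_rotvec(s['ee_rot']).as_matrix();print(s['ee_pos'],R[:,2],R[:,1],s['opening'],s['wrist_force'])
E
```

```text
[ 0.40416187 -0.13942197  0.06436551] [ 0.19977467 -0.06656521 -0.97757821] [0.33555492 0.94201023 0.00442959] -0.0002174434893310257 [0.57751265 0.19441537 0.16723312]
```

Request:
carry_out([
  [0.3, -0.1, -1.5, 0, 0, 0, -1],
  [0.38, -0.13, -1.9, 0, 0, 0, -1],
  [0.42, -0.15, -2.1, 0, 0, 0, -1],
  [0.46, -0.16, -2.3, 0, 0, 0, -1],
  [0.5, -0.17, -2.5, 0, 0, 0, -1],
  [0.5, -0.17, -2.5, 0, 0, 0, -1],
  [0.5, -0.17, -2.5, 0, 0, 0, -1],
  [0.5, -0.17, -2.5, 0, 0, 0, -1],
])

```text
time_s: 22.5
ee_pos: [0.4082, -0.1407, 0.0402]
ee_rot: [0.502, 2.891, -0.042]
wrist_force: [-14.1, 5.3, 36.4]
opening: -0.0001
gripper_force: 19.0
```

Bottomed out, so the key is fully pressed. I'll release it and retreat.

Request:
carry_out([
  [-0.2, 0.07, 1, 0, 0, 0, -1],
  [-0.6, 0.2, 3, 0, 0, 0, -1],
  [-0.9, 0.3, 6, 0, 0, 0, -1],
  [-0.9, 0.3, 10, 0, 0, 0, -1],
  [-0.9, 0.3, 14, 0, 0, 0, -1],
  [-0.9, 0.3, 16, 0, 0, 0, -1],
  [-0.9, 0.3, 16, 0, 0, 0, -1],
  [-0.9, 0.3, 16, 0, 0, 0, -1],
])

```text
time_s: 23.5
ee_pos: [0.398, -0.1379, 0.197]
ee_rot: [0.501, 2.893, -0.048]
wrist_force: [-0.9, -0.5, 0.0]
opening: -0.0001
gripper_force: 0.0
```

```bash
python3 - <<'E'
from h import *
pt,_=capture('top');ps,_=capture('scene');print(state()['ee_pos'],state()['wrist_force'])
cv2.imwrite('pics/f.png',np.hstack([cv2.resize(pt[175:275,200:300],(400,400)),cv2.resize(ps[110:310,250:450],(400,400))]))
E
```

```text
[ 0.39772482 -0.1379054   0.19670643] [ 0.7089482  -0.03632073  0.20922347]
```

View pics/f.png

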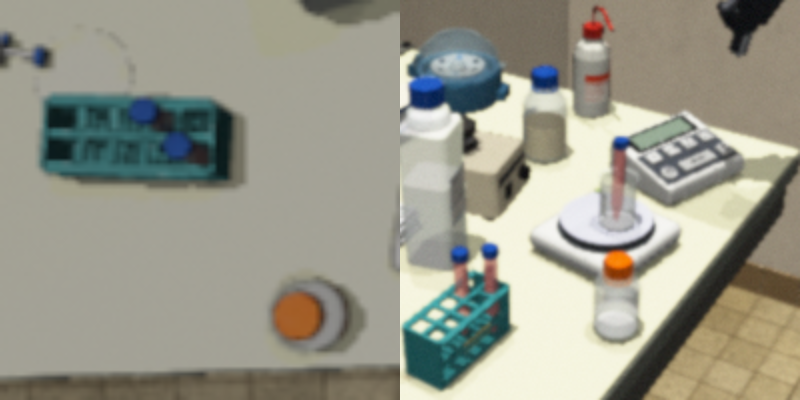

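The final view shows the tube cap up in the beaker on the pan (cap at (620,143)). The other two tubes and the bottles are standing in place, and the arm is clear.

```bash
python3 -c "
from workcell import *
print(sign_off())"
```

```text
the job is handed in; nothing more can be done
None
```

I pressed power, memory 3 and tare, put the lone tube cap up in the beaker and let go, then pressed print; each key bottomed out by wrist force, the display was never read, and the job was handed in at about 24 s with no verdict returned.

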